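Flip the stock tags over the paint bins

ROBOT

A 6-joint arm with a two-finger parallel gripper is mounted at the origin on the work surface. World frame = base frame: x ahead of the robot, y to its left, z up, the work surface at z = 0. Lengths are in m, angles in rad, forces in N, time in s.
With the tool pointing down it reaches from about 0.275 to 0.75 m from the base axis. Payload 10.2 kg.
Tool frame: the origin (TCP) lies on the centre line of the jaws, within the pads' length; the fingertips stand 25 mm ahead of it and the grasp point (between the pads) lies 6 mm ahead of it; z points along the fingers, y is the direction in which the jaws open and shut (so a half turn about z gives the same grasp; the last joint's range is limited). The gripper opens to 88 mm and grips with 3 to 60 N. Pads are 18 mm wide; open, the fingers measure 123 mm over their backs; the gripper's body (75 mm by 187 mm) begins 45 mm behind the grasp point.
Start: joints at [-1.403, 0.313, 1.498, -0, 1.331, -0.223], TCP at [0.2, -0.485, 0.264] pointing down, gripper open.
Joint ranges: [-2.94, 2.94], [-0.97, 2.17], [0.19, 2.56], [-1.23, 4.37], [0.02, 3.11], [-2.88, 2.88]. Speed limits (rad/s): [2.39, 2.39, 3.01, 3.14, 3.14, 3.14].

INTERFACE

Orientations are given as a unit quaternion [w, x, y, z].
In Python, from station import * gives the robot as it stands.
- The arm moves only by the shell command python3 -m inch 'ROWS'. ROWS is JSON, a list of rows, each a list of 7 numbers: the turn, a rotation vector about the tool's x, y, z in rad, then the shift along the tool's x, y, z in cm, then the closure, from 0 (fully open) to 1 (shut). In form: [[ax, ay, az, dx, dy, dz, grip], ...]. A call has 1 to 10 rows; each row is the pose to reach, as a shift and turn from the pose commanded when the call began, along the tool's axes at that moment; what a row does not reach only later rows make up. A row lasts 1/8 s, in which the tool goes at most 62.5 mm and 10.7 degrees, less where a joint would pass 70% of its speed; a pose out of reach is approached as far as the arm can. A call with a gripper value outside its range is refused whole. The fingers move at their own pace and stop on an object; the grip force is fixed at half the most. Time passes only in rows, so rows that repeat a pose let the fingers close. It gives the time, the measured TCP pose, the force and the opening at its end, in the units of the state.
- state(): the state, without advancing time (a new reading comes with each control period).
- read_camera(name): name is "scene" or "top" or "wrist"; returns the picture (480x640x3 uint8, red, green, blue); there is no depth.
- get_calibration(name): a dict with "vfov" (degrees; the focal length in pixels is half the picture's height over the tangent of half this angle, whatever the lens; pixels are square), "cx", "cy" (the principal point, pixels), "world_to_cam" (4x4, takes a point from world to camera coordinates). Camera axes: x right, y down, z forward; pixel columns grow to the right and rows downward; lengths in m; the calibration is good to about 2 mm. The wrist camera is an equidistant fisheye: a pixel r from the principal point sees the ray r / f radians off the axis. A picture is of the moment at which its call begins: read the wrist's pose just before it. get_calibration takes no time and is no camera call; for the wrist camera it gives the pose at the moment of the call.
- job_done(): hands the job in, once; it reports no verdict.
The state is a dict: "t": time; "joint_pos": joint angles; "qvel": joint speeds; "tau": joint torques, N m; "tcp_pos": TCP position; "ee_rot": TCP orientation; "contact_force": force on the tool from outside, world axes, zero at the start; "torque": the same for the moment, N m; "opening": finger opening in m.
Only numpy, scipy, OpenCV 4.12 (cv2) and the standard library are available. Lean on these libraries where they do the work, as an engineer would, in place of code of your own. Each camera call takes 0.05 s, during which the arm holds its last target.

TASK

Most of the stock bins have been refilled, but the flip tags in front of them on the pine rail are out of date. With a fingertip, push over the tags that are wrong, so that only the full bins show green and any nearly empty one shows red, each tag lying fully over on its wing. Leave the tags that are already right as they are, do not grip or force any tag, and do not disturb the other things on the table.

Things in the scene. Friction and masses are not known exactly. Their poses are not given: they have to be found in the camera images.
- tag_a: holder of one flip tag, screwed on the pine rail. Origin: centre of its foot, 18 mm above the table. Own z up, own x level, towards this tag's bin, own y level, along the rail, left as seen from the robot. The leaf's hinge pin lies along x, 16 mm above the origin. Two fixed wings, 60 mm along x, rise from it as a V at 44 degrees to +y and -y, their edges 25 mm beside and 22 mm above the pin
- tag_b: holder of one flip tag, screwed on the pine rail. Origin: centre of its foot, 18 mm above the table. Own z up, own x level, towards this tag's bin, own y level, along the rail, left as seen from the robot. The leaf's hinge pin lies along x, 16 mm above the origin. Two fixed wings, 60 mm along x, rise from it as a V at 44 degrees to +y and -y, their edges 25 mm beside and 22 mm above the pin
- tag_c: holder of one flip tag, screwed on the pine rail. Origin: centre of its foot, 18 mm above the table. Own z up, own x level, towards this tag's bin, own y level, along the rail, left as seen from the robot. The leaf's hinge pin lies along x, 16 mm above the origin. Two fixed wings, 60 mm along x, rise from it as a V at 44 degrees to +y and -y, their edges 25 mm beside and 22 mm above the pin
- tag_d: holder of one flip tag, screwed on the pine rail. Origin: centre of its foot, 18 mm above the table. Own z up, own x level, towards this tag's bin, own y level, along the rail, left as seen from the robot. The leaf's hinge pin lies along x, 16 mm above the origin. Two fixed wings, 60 mm along x, rise from it as a V at 44 degrees to +y and -y, their edges 25 mm beside and 22 mm above the pin
- tab_a (a point): middle of the tip of the leaf's thumb tab on tag_a (free edge, 34 mm wide along x, 3 mm thick), 53 mm from the hinge pin; at rest 38 mm beside the pin and 37 mm above it, the last 15 mm of leaf standing out past the wing's edge
- tab_b (a point): middle of the tip of the leaf's thumb tab on tag_b (free edge, 34 mm wide along x, 3 mm thick), 53 mm from the hinge pin; at rest 38 mm beside the pin and 37 mm above it, the last 15 mm of leaf standing out past the wing's edge
- tab_c (a point): middle of the tip of the leaf's thumb tab on tag_c (free edge, 34 mm wide along x, 3 mm thick), 53 mm from the hinge pin; at rest 38 mm beside the pin and 37 mm above it, the last 15 mm of leaf standing out past the wing's edge
- tab_d (a point): middle of the tip of the leaf's thumb tab on tag_d (free edge, 34 mm wide along x, 3 mm thick), 53 mm from the hinge pin; at rest 38 mm beside the pin and 37 mm above it, the last 15 mm of leaf standing out past the wing's edge
- leaf_a (a joint): turn in rad of tag_a's leaf about the pin: 30 g, 3 mm thick, 60 mm along x. 0 upright; stops at +0.80 (leans to own -y, right, green face up) and -0.80 (leans to +y, left, red face up), resting there by its weight. Turns freely; past upright it falls over by itself. A finger under 1 N pushes its tab's edge up and over, in an arc about the pin, from the side to which it leans
- leaf_b (a joint): turn in rad of tag_b's leaf about the pin: 30 g, 3 mm thick, 60 mm along x. 0 upright; stops at +0.80 (leans to own -y, right, green face up) and -0.80 (leans to +y, left, red face up), resting there by its weight. Turns freely; past upright it falls over by itself. A finger under 1 N pushes its tab's edge up and over, in an arc about the pin, from the side to which it leans
- leaf_c (a joint): turn in rad of tag_c's leaf about the pin: 30 g, 3 mm thick, 60 mm along x. 0 upright; stops at +0.80 (leans to own -y, right, green face up) and -0.80 (leans to +y, left, red face up), resting there by its weight. Turns freely; past upright it falls over by itself. A finger under 1 N pushes its tab's edge up and over, in an arc about the pin, from the side to which it leans
- leaf_d (a joint): turn in rad of tag_d's leaf about the pin: 30 g, 3 mm thick, 60 mm along x. 0 upright; stops at +0.80 (leans to own -y, right, green face up) and -0.80 (leans to +y, left, red face up), resting there by its weight. Turns freely; past upright it falls over by itself. A finger under 1 N pushes its tab's edge up and over, in an arc about the pin, from the side to which it leans
- bin_tubes: blue stock bin FULL of paint tubes, heaped to 95 mm above the table; 112 mm wide, 140 mm deep, 75 mm high (36 mm at its open front), fixed, standing behind the rail. Origin: under its centre, 116 mm from the origin of its own tag, straight along that tag's own x. Any bin can stand behind any tag
- bin_jars: blue stock bin FULL of small paint jars with white lids, 69 mm high; 112 mm wide, 140 mm deep, 75 mm high (36 mm at its open front), fixed, standing behind the rail. Origin: under its centre, 116 mm from the origin of its own tag, straight along that tag's own x. Any bin can stand behind any tag
- bin_tape: blue stock bin nearly EMPTY, one roll of tape left on its floor; 112 mm wide, 140 mm deep, 75 mm high (36 mm at its open front), fixed, standing behind the rail. Origin: under its centre, 116 mm from the origin of its own tag, straight along that tag's own x. Any bin can stand behind any tag
- bin_pastels: blue stock bin FULL of pastel sticks, stacked to 74 mm above the table; 112 mm wide, 140 mm deep, 75 mm high (36 mm at its open front), fixed, standing behind the rail. Origin: under its centre, 116 mm from the origin of its own tag, straight along that tag's own x. Any bin can stand behind any tag
- paint_jar: loose jar of acrylic, 41 mm across, 60 mm high, orange with a white lid, in front of the rail; leave it alone. Origin: centre of its underside
- eraser: loose white eraser in a card sleeve, 24 x 48 x 18 mm, in front of the rail; leave it alone. Origin: centre of its underside
- marker_box: loose purple box of markers, 45 x 85 x 30 mm, in front of the rail; leave it alone. Origin: centre of its underside
- brush_pot: loose white pot of brushes, 82 mm across, 100 mm high, the brushes reaching to about 250 mm, on the left of the table; leave it alone. Origin: centre of its underside
- tumbler: loose blue glass, 80 mm across, 105 mm high, on the right of the table; leave it alone. Origin: centre of its underside
- orange: loose orange, 73 mm across, 70 mm high, left front; leave it alone. Origin: centre of its underside
- tape_roll: loose roll of masking tape lying flat, 90 mm across, 24 mm high, right front; leave it alone. Origin: centre of its underside

How it is judged:
At the end, for the whole second after the job is handed in: Each tag in front of a full bin (tubes, jars, pastels) rests with its leaf above +0.7 rad (green), the tag in front of the nearly empty bin (tape) with its leaf below -0.7 rad (red), all leaves still (under 0.1 rad/s), and every loose thing within 20 mm of where it stood (((horizontal distance between tag_a and bin_tubes below 0.15 m and value of joint leaf_a above 0.7 rad) or (horizontal distance between tag_a and bin_jars below 0.15 m and value of joint leaf_a above 0.7 rad) or (horizontal distance between tag_a and bin_pastels below 0.15 m and value of joint leaf_a above 0.7 rad) or (horizontal distance between tag_a and bin_tape below 0.15 m and value of joint leaf_a below -0.7 rad)) and velocity of joint leaf_a between -0.1 and 0.1 rad/s and ((horizontal distance between tag_b and bin_tubes below 0.15 m and value of joint leaf_b above 0.7 rad) or (horizontal distance between tag_b and bin_jars below 0.15 m and value of joint leaf_b above 0.7 rad) or (horizontal distance between tag_b and bin_pastels below 0.15 m and value of joint leaf_b above 0.7 rad) or (horizontal distance between tag_b and bin_tape below 0.15 m and value of joint leaf_b below -0.7 rad)) and velocity of joint leaf_b between -0.1 and 0.1 rad/s and ((horizontal distance between tag_c and bin_tubes below 0.15 m and value of joint leaf_c above 0.7 rad) or (horizontal distance between tag_c and bin_jars below 0.15 m and value of joint leaf_c above 0.7 rad) or (horizontal distance between tag_c and bin_pastels below 0.15 m and value of joint leaf_c above 0.7 rad) or (horizontal distance between tag_c and bin_tape below 0.15 m and value of joint leaf_c below -0.7 rad)) and velocity of joint leaf_c between -0.1 and 0.1 rad/s and ((horizontal distance between tag_d and bin_tubes below 0.15 m and value of joint leaf_d above 0.7 rad) or (horizontal distance between tag_d and bin_jars below 0.15 m and value of joint leaf_d above 0.7 rad) or (horizontal distance between tag_d and bin_pastels below 0.15 m and value of joint leaf_d above 0.7 rad) or (horizontal distance between tag_d and bin_tape below 0.15 m and value of joint leaf_d below -0.7 rad)) and velocity of joint leaf_d between -0.1 and 0.1 rad/s and distance of each of paint_jar, eraser, marker_box, brush_pot, tumbler, orange, tape_roll from where it was at the start of the episode below 0.02 m); the robot touches nothing.
It fails at once if a tag that was right from the start is turned off its wing (to within 0.3 rad of upright or past it) ((horizontal distance between tag_a and bin_tubes below 0.15 m and value of joint leaf_a below 0.3 rad) or (horizontal distance between tag_a and bin_jars below 0.15 m and value of joint leaf_a below 0.3 rad) or (horizontal distance between tag_a and bin_pastels below 0.15 m and value of joint leaf_a below 0.3 rad) or (horizontal distance between tag_b and bin_tape below 0.15 m and value of joint leaf_b above -0.3 rad) or (horizontal distance between tag_c and bin_tape below 0.15 m and value of joint leaf_c above -0.3 rad) or (horizontal distance between tag_d and bin_tape below 0.15 m and value of joint leaf_d above -0.3 rad)).
It fails at once if a tag is gripped or forced (fingers press on a tag with more than 15 N) (contact force between any of tag_a, tag_b, tag_c, tag_d and the fingers above 15 N).
It fails at once if a loose thing on the table is moved more than 20 mm, tipped or lifted (distance of any of paint_jar, eraser, marker_box, brush_pot, tumbler, orange, tape_roll from where it was at the start of the episode above 0.02 m or angle between any of paint_jar, eraser, marker_box, brush_pot, tumbler, orange, tape_roll's own z axis and vertical above 0.35 rad).
It also fails if it takes over 61 s, if anything falls off the work surface, if the arm or the gripper's body presses on something with over 40 N, if the wrist force passes 120 N, or if a joint passes its speed limit or range.

## Working session

There is one attempt and no reset: what is moved stays moved. The work goes in short steps, Python scripts to look and compute and a shell command to move; the robot and the scene stay as the last step left them, time stands still between calls to the robot, and variables do not carry over. Pictures are saved under pics/ and viewed, and the job is handed in when it is done.

```bash
mkdir -p pics; ls; python3 - <<'E'
from station import *
import cv2
for n in ("scene","top"):
    cv2.imwrite(f"pics/{n}0.png",read_camera(n)[:,:,::-1])
    c=get_calibration(n);print(n,c)
print(state())
E
```

```text
pics
scene {'vfov': 53.9792371052619, 'cx': 318.2787353334672, 'cy': 241.64395419634292, 'world_to_cam': array([[-0.83834762,  0.54476913,  0.01999653,  0.40330345],
       [ 0.31668665,  0.51655192, -0.79553987, -0.08724082],
       [-0.44371481, -0.66060632, -0.60557118,  1.51286971],
       [ 0.        ,  0.        ,  0.        ,  1.        ]])}
top {'vfov': 43.50951921044824, 'cx': 321.78141563555073, 'cy': 235.75543699530914, 'world_to_cam': array([[-0.02686326, -0.999572  , -0.01158385,  0.01037614],
       [-0.98770346,  0.0283261 , -0.15375145,  0.52586317],
       [ 0.15401377,  0.00731115, -0.98804165,  1.7278482 ],
       [ 0.        ,  0.        ,  0.        ,  1.        ]])}
{'t': 0.1, 'joint_pos': array([-1.40338952e+00,  3.13387215e-01,  1.49832320e+00,  8.68564873e-06,
        1.33097810e+00, -2.23431461e-01]), 'qvel': array([-0.00111509, -0.00068559, -0.00429524, -0.00133622,  0.00051374,
       -0.00061408]), 'tau': array([ 2.73769459e-03, -4.02812147e+01, -2.52644295e+01,  6.95079658e-02,
        3.42054502e-02, -6.38730558e-05]), 'tcp_pos': array([ 0.19995122, -0.48524284,  0.26323605]), 'ee_rot': array([-5.47594457e-04,  9.80966423e-01,  1.94176664e-01,  1.95630367e-05]), 'contact_force': array([ 0.79787105, -0.00736699,  0.00872621]), 'torque': array([-0.02965962, -0.00934377, -0.04141795]), 'opening': 0.08804324055803552}
```

View pics/scene0.png

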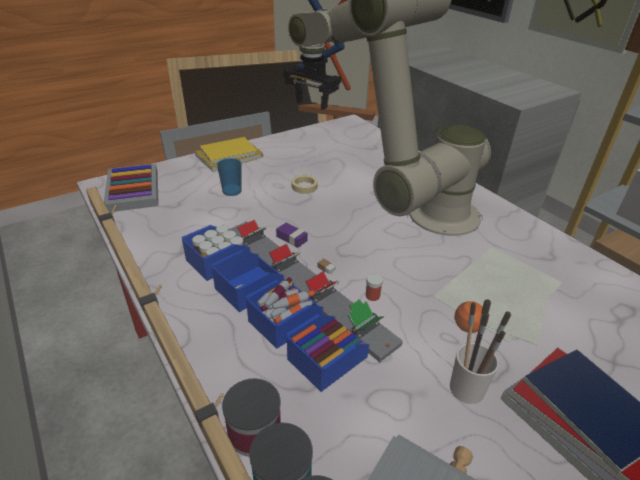

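View pics/top0.png

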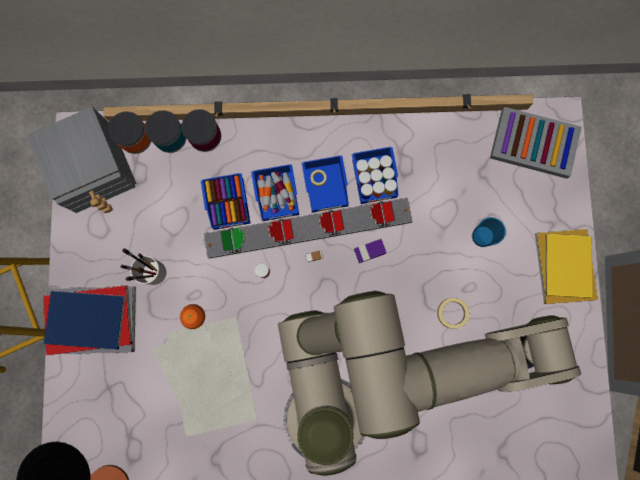

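The left-to-right order is pastels/green (232,240), tubes/red (281,231), tape/red (331,222) and jars/red (382,212). The wrong tags are tubes and jars. Next I'll zoom in and measure.

```bash
cat > h.py <<'E'
from station import *
import numpy as np, cv2
def ray(n,u,v,c=None):
    c=c or get_calibration(n); M=c["world_to_cam"];f=240/np.tan(np.radians(c["vfov"]/2))
    d=M[:3,:3].T@np.array([(u-c["cx"])/f,(v-c["cy"])/f,1]); return -M[:3,:3].T@M[:3,3],d
def plane(n,u,v,z):
    o,d=ray(n,u,v); return o+d*(z-o[2])/d[2]
def proj(n,p):
    c=get_calibration(n); M=c["world_to_cam"];f=240/np.tan(np.radians(c["vfov"]/2))
    q=M[:3,:3]@np.array(p)+M[:3,3]; return np.array([c["cx"]+f*q[0]/q[2],c["cy"]+f*q[1]/q[2]])
def tri(p1,p2):
    (o1,d1),(o2,d2)=ray("top",*p1),ray("scene",*p2)
    A=np.stack([d1,-d2],1); s=np.linalg.lstsq(A,o2-o1,rcond=None)[0]
    a,b=o1+s[0]*d1,o2+s[1]*d2; return (a+b)/2,np.linalg.norm(a-b)
E
python3 - <<'E'
from h import *
im=cv2.imread("pics/top0.png"); s=cv2.imread("pics/scene0.png")
cv2.imwrite("pics/topz.png",cv2.resize(im[190:270,200:415],None,fx=3.7,fy=3.7,interpolation=cv2.INTER_CUBIC))
cv2.imwrite("pics/scz.png",cv2.resize(s[210:365,220:410],None,fx=3.8,fy=3.8,interpolation=cv2.INTER_CUBIC))
for nm,i in (("top",im),("scene",s)):
    h=cv2.cvtColor(i,cv2.COLOR_BGR2HSV)
    r=((h[...,0]<6)|(h[...,0]>174))&(h[...,1]>170)&(h[...,2]>90)
    g=(h[...,0]>45)&(h[...,0]<75)&(h[...,1]>120)
    for k,m in (("r",r),("g",g)):
        cs,_=cv2.findContours(m.astype(np.uint8),cv2.RETR_EXTERNAL,2)
        for c in cs:
            if cv2.contourArea(c)>60:
                u,v=c.reshape(-1,2).mean(0)
                if (nm=="top" and 200<v<260 and u>200) or (nm=="scene" and 215<v<340 and 230<u<400): print(nm,k,cv2.contourArea(c),cv2.boundingRect(c),[np.round(x,1).tolist() for x in cv2.minAreaRect(c)[:2]])
E
```

```text
top r 169.5 (269, 222, 15, 19) [[275.7, 231.2], [19.4, 11.8]]
top r 118.5 (283, 220, 10, 20) [[287.5, 229.3], [19.2, 7.4]]
top r 155.0 (320, 213, 14, 19) [[326.2, 222.3], [19.4, 10.9]]
top r 128.5 (333, 210, 11, 21) [[337.6, 220.2], [19.5, 8.0]]
top r 137.0 (371, 204, 13, 19) [[376.6, 213.4], [19.4, 9.6]]
top r 139.0 (382, 202, 12, 21) [[387.8, 211.7], [19.4, 8.4]]
top g 145.0 (221, 230, 12, 20) [[226.6, 240.1], [19.3, 8.9]]
top g 147.5 (232, 228, 12, 21) [[238.0, 237.8], [19.9, 10.2]]
scene r 163.5 (307, 274, 20, 17) [[316.9, 281.9], [10.4, 18.0]]
scene r 140.5 (271, 246, 19, 16) [[279.9, 253.3], [10.3, 16.5]]
scene g 305.5 (350, 301, 23, 25) [[358.9, 311.9], [19.9, 20.2]]
```

View pics/topz.png

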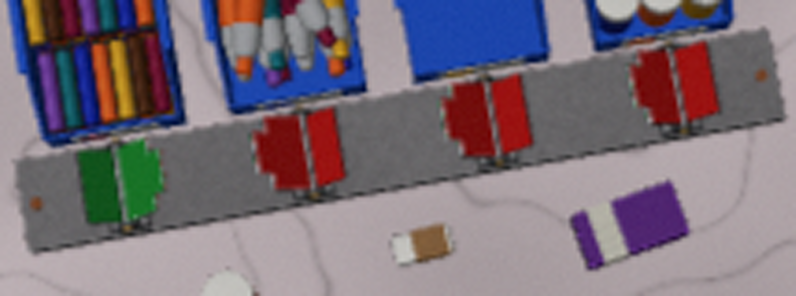

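View pics/scz.png

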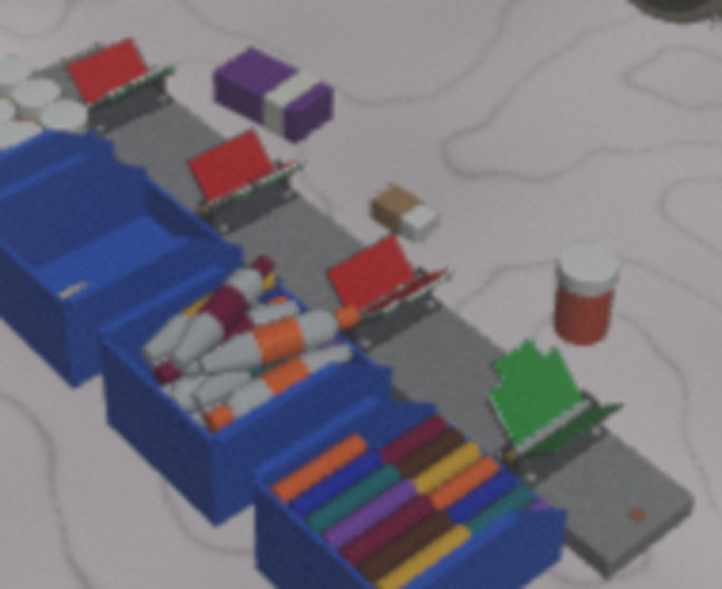

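The zoom shows that the tubes and jars tags lean left with red up. The tab tips are at about (269,230) and (371,214) in the top view. Next I'll compute world positions and check them against the sizes given.

```bash
python3 - <<'E'
from h import *
T=lambda x,y:(200+x/3.7,190+y/3.7)
S=lambda x,y:(220+x/3.8,210+y/3.8)
L=[plane("top",*T(*p),0.018) for p in ((18,160),(35,252),(768,30),(785,120))]
print("rail",np.round(L,4), np.linalg.norm(L[0]-L[1]),np.linalg.norm(L[2]-L[0]))
ex=L[3]-L[1]+L[2]-L[0]; rail=ex/np.linalg.norm(ex); print("rail dir (to right)",rail, np.degrees(np.arctan2(rail[0],-rail[1])))
# tab tips (outer edge mid), at z .071; pins slit mid at z .034+
for n,t,p in (("pastels",(161,178),(125,180)),("tubes",(256,150),(312,150)),("tape",(445,118),(495,118)),("jars",(634,87),(683,87))):
    a=plane("top",*T(*t),.071);b=plane("top",*T(*p),.036)
    print(n,"tab",np.round(a,4),"pin",np.round(b,4),"along-rail diff mm",1000*np.dot((b-a)[:2],rail[:2]),"x diff",1000*np.dot((b-a)[:2],[-rail[1],rail[0]]))
# two-view: tab tip corners, scene tab end edge mid
for n,t,s in (("tubes",(256,150),(425,278)),("jars",(634,87),(150,72))):
    print(n,tri(T(*t),S(*s)))
# loose things
for n,px,z in (("jar",(261,270),.06),("eraser",(314,256),.018),("box",(370,251),.03)): print(n,plane("top",*px,z))
E
```

```text
rail [[ 0.5471  0.3449  0.018 ]
 [ 0.4719  0.331   0.018 ]
 [ 0.6365 -0.2647  0.018 ]
 [ 0.562  -0.2747  0.018 ]] 0.07644539860884617 0.6161184268620411
rail dir (to right) [ 0.14605777 -0.98927606  0.        ] 8.39853687666095
pastels tab [0.5208 0.222  0.071 ] pin [0.5255 0.2557 0.036 ] along-rail diff mm -32.59670283352441 x diff 9.520038080094036
tubes tab [0.5409 0.1474 0.071 ] pin [0.5454 0.106  0.036 ] along-rail diff mm 41.62012442743301 x diff -1.5271250551616304
tape tab [ 0.562  -0.0012  0.071 ] pin [ 0.5672 -0.0408  0.036 ] along-rail diff mm 39.96581916666731 x diff -0.7148100369193171
jars tab [ 0.5824 -0.1501  0.071 ] pin [ 0.588 -0.192  0.036] along-rail diff mm 42.24799499216173 x diff -0.6147071484914067
tubes (array([0.53992703, 0.14711722, 0.07567061]), np.float64(0.000439006115279936))
jars (array([ 0.58188003, -0.14965403,  0.06944432]), np.float64(0.00200387910846977))
jar [0.42798759 0.17367898 0.06      ]
eraser [0.46945079 0.02062841 0.018     ]
box [ 0.47814179 -0.1448501   0.03      ]
```

The tag spacing is 150 mm and the tabs sit 38–42 mm off their pins, which matches the given sizes. Both tab heights agree with 71 mm to within 5 mm. I'll work out the approach to the left side of the jars tab, with the jaws shut and the jaw direction along the tag's x.

```bash
cat >> h.py <<'E'
from scipy.spatial.transform import Rotation as Ro
Rdes=np.array([[-.146,.9893,0],[.9893,.146,0],[0,0,-1]])
def to(p,desR=Rdes):
    s=state();q=s["ee_rot"];R=Ro.from_quat([q[1],q[2],q[3],q[0]]).as_matrix()
    print("rotvec",np.round(Ro.from_matrix(R.T@desR).as_rotvec(),3),"shift cm",np.round(100*R.T@(np.array(p)-s["tcp_pos"]),2),"t",s["t"],"F",np.round(s["contact_force"],2))
E
python3 -c "
from h import *
to((.5745,-.1329,.20))"
```

```text
rotvec [-1.000e-03 -1.000e-03 -1.326e+00] shift cm [ 48.05 -18.3    6.36] t 0.1 F [ 0.8  -0.01  0.01]
```

```bash
python3 -m inch '[[0,0,-0.15,4,-1.5,0,1],[0,0,-0.3,9,-3.4,0,1],[0,0,-0.45,14,-5.3,0,1],[0,0,-0.6,19,-7.2,0,1],[0,0,-0.75,24,-9.1,0,1],[0,0,-0.9,29,-11,1,1],[0,0,-1.05,34,-12.9,2,1],[0,0,-1.2,39,-14.8,3,1],[0,0,-1.326,44,-16.7,5,1],[0,0,-1.326,48,-18.3,6.4,1]]'; python3 -c "
from h import *
to((.5745,-.1329,.20))"
```

```text
t: 1.35
tcp_pos: [0.575, -0.1316, 0.1985]
ee_rot: [-0.001, 0.653, 0.758, -0.0]
contact_force: [0.2, -0.9, 0.5]
opening: 0.0007
rotvec [-0.001 -0.001  0.002] shift cm [-0.12 -0.07 -0.15] t 1.35 F [ 0.23 -0.91  0.52]
```

```bash
python3 - <<'E'
from h import *
w=read_camera("wrist");s=read_camera("scene")
cv2.imwrite("pics/w1.png",w[:,:,::-1])
cv2.imwrite("pics/s1.png",cv2.resize(s[130:330,170:410],None,fx=3,fy=3,interpolation=cv2.INTER_CUBIC)[:,:,::-1])
E
```

```text
(no output)
```

View pics/w1.png

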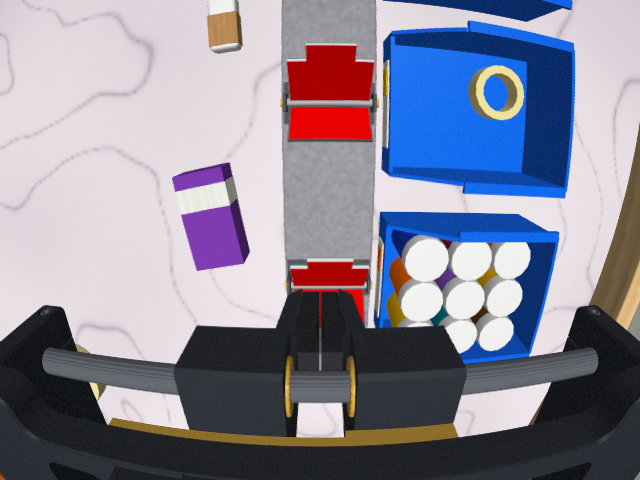

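View pics/s1.png

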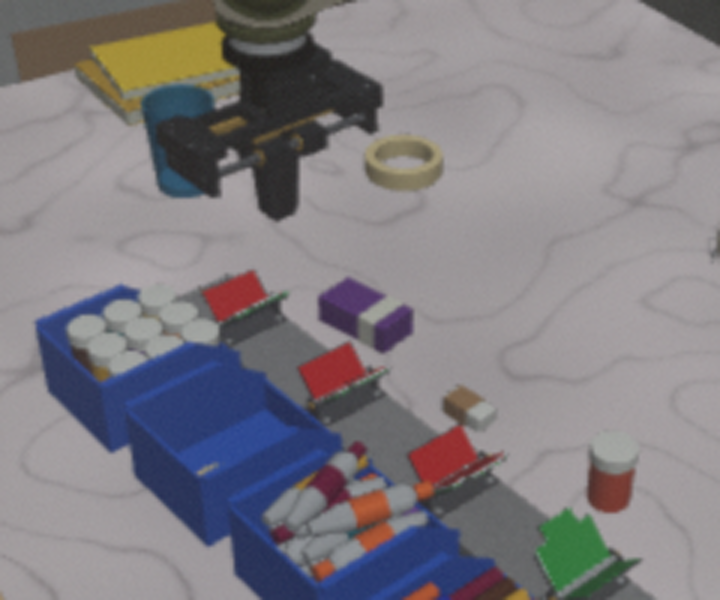

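The wrist view shows the finger (x≈322) lined up with the jars tag (x≈328) and just left of its tab (row ≈262). I'll descend beside the tab.

```bash
python3 -m inch '[[0,0,0,0,0,3,1],[0,0,0,0,0,6,1],[0,0,0,0,0,8.5,1],[0,0,0,0,0,10.5,1],[0,0,0,0,0,11.4,1],[0,0,0,0,0,11.4,1]]'; python3 - <<'E'
from h import *
to((.5745,-.1329,.084))
w=read_camera("wrist");cv2.imwrite("pics/w2.png",w[:,:,::-1])
E
```

```text
t: 2.2
tcp_pos: [0.5739, -0.1337, 0.0857]
ee_rot: [-0.0, 0.654, 0.757, -0.0]
contact_force: [0.0, -0.1, 0.7]
opening: 0.0009
rotvec [-0.    -0.    -0.001] shift cm [0.07 0.07 0.17] t 2.2 F [ 0.04 -0.06  0.66]
```

View pics/w2.png

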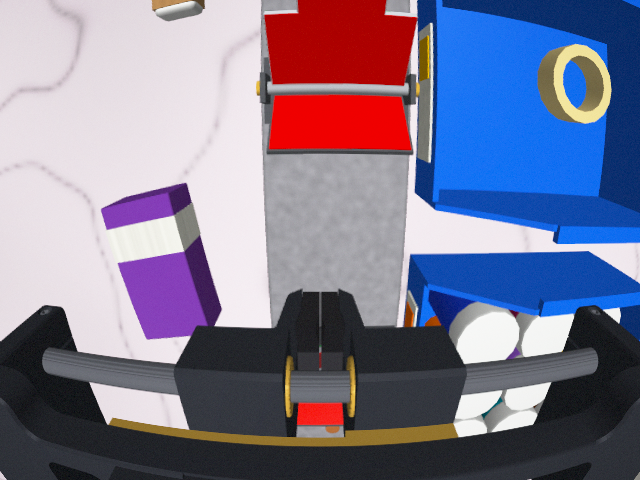

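The finger is beside the tab, touching nothing, with its tip about 10 mm below the tab's edge. I'll start the arc and check partway.

```bash
python3 -m inch '[[0,0,0,-0.3,0,0,1],[0,0,0,-0.6,0,0,1],[0,0,0,-0.8,0,-0.1,1],[0,0,0,-1.2,0,-0.4,1],[0,0,0,-1.55,0,-0.65,1],[0,0,0,-1.95,0,-0.9,1],[0,0,0,-2.35,0,-1.1,1],[0,0,0,-2.8,0,-1.3,1]]'; python3 - <<'E'
from h import *
print(state()["contact_force"])
w=read_camera("wrist");cv2.imwrite("pics/w3.png",w[:,:,::-1])
s=read_camera("scene");cv2.imwrite("pics/s3.png",cv2.resize(s[170:330,200:400],None,fx=3,fy=3,interpolation=cv2.INTER_CUBIC)[:,:,::-1])
E
```

```text
t: 3.25
tcp_pos: [0.5782, -0.1614, 0.0988]
ee_rot: [-0.0, 0.654, 0.757, -0.0]
contact_force: [-0.8, 0.3, -0.1]
opening: 0.0004
[-0.79918732  0.26928882 -0.10386355]
```

View pics/s3.png

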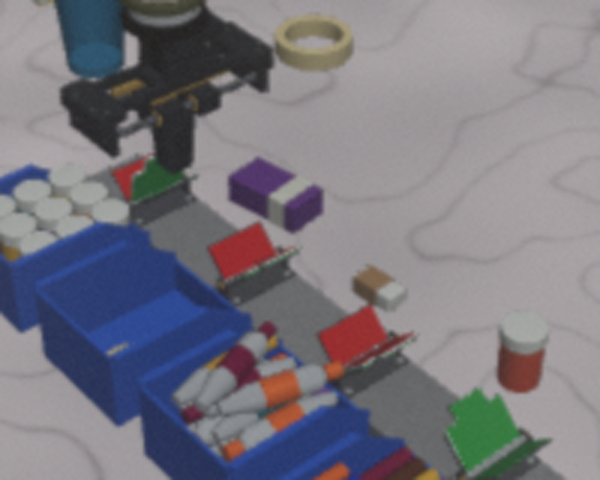

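View pics/w3.png

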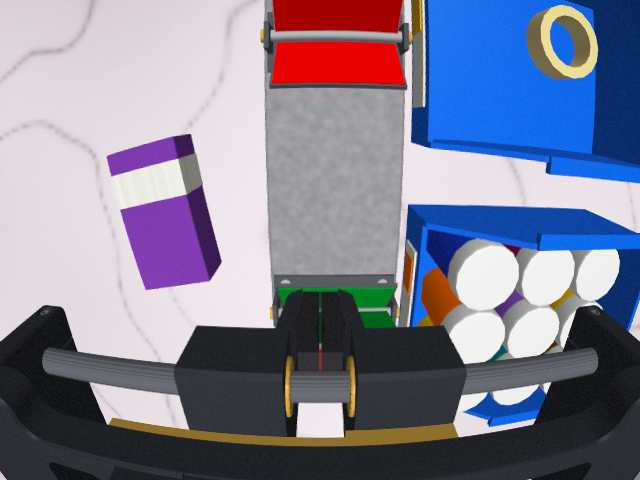

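The leaf is rising, with its green side now visible at (165,180) in the scene crop. I'll carry on past upright, then lift away.

```bash
python3 -m inch '[[0,0,0,-0.5,0,-0.15,1],[0,0,0,-1.0,0,-0.25,1],[0,0,0,-1.5,0,-0.25,1],[0,0,0,-2.0,0,-0.2,1],[0,0,0,-2.5,0,-0.1,1],[0,0,0,-2.9,0,-0.1,1],[0,0,0,-2.9,0,-1.5,1],[0,0,0,-2.0,0,-4.5,1],[0,0,0,-1,0,-8,1],[0,0,0,-1,0,-9,1]]'; python3 - <<'E'
from h import *
to((.533,.1641,.19))
s=read_camera("scene");cv2.imwrite("pics/s4.png",cv2.resize(s[170:330,200:400],None,fx=3,fy=3,interpolation=cv2.INTER_CUBIC)[:,:,::-1])
E
```

```text
t: 4.6
tcp_pos: [0.5803, -0.1708, 0.1916]
ee_rot: [0.002, 0.653, 0.757, 0.001]
contact_force: [0.3, -0.1, -0.1]
opening: 0.0005
rotvec [0.004 0.003 0.   ] shift cm [33.82  0.22  0.08] t 4.6 F [ 0.27 -0.06 -0.1 ]
```

View pics/s4.png

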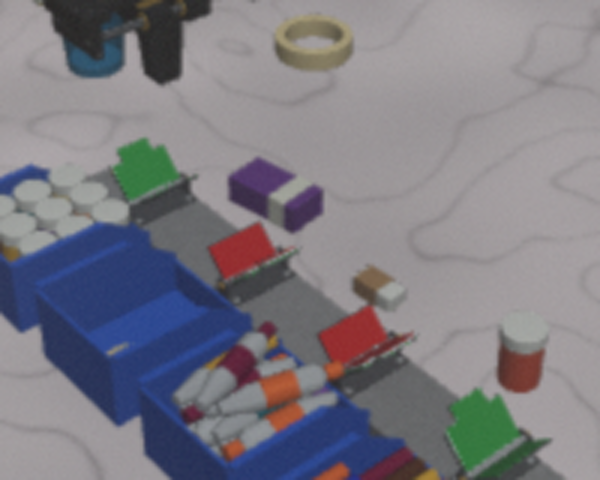

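The jars tag now shows green (145,170) and lies on its right wing. Next is the tubes tag, moving at height.

```bash
python3 -m inch '[[0,0,0,4,0,0,1],[0,0,0,9,0,0,1],[0,0,0,14,0,0,1],[0,0,0,19,0,0,1],[0,0,0,24,0,0,1],[0,0,0,28,0,0,1],[0,0,0,31.5,0,0,1],[0,0,0,33.8,0.2,0,1],[0,0,0,33.8,0.2,0,1]]'; python3 - <<'E'
from h import *
to((.533,.1641,.084))
w=read_camera("wrist");cv2.imwrite("pics/w5.png",w[:,:,::-1])
E
```

```text
t: 5.78
tcp_pos: [0.532, 0.1644, 0.1877]
ee_rot: [-0.001, 0.653, 0.757, -0.001]
contact_force: [-0.7, 0.4, -0.5]
opening: 0.0005
rotvec [-0.002 -0.     0.001] shift cm [-0.05  0.11 10.37] t 5.775 F [-0.73  0.44 -0.48]
```

View pics/w5.png

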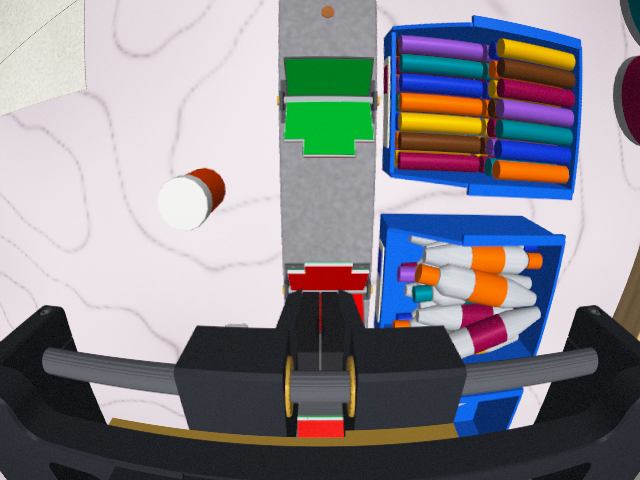

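The geometry matches the first tag (tab end at row ≈264). I'll descend.

```bash
python3 -m inch '[[0,0,0,0,0,3,1],[0,0,0,0,0,6,1],[0,0,0,0,0,8.3,1],[0,0,0,0,0,9.8,1],[0,0,0,0,0,10.4,1],[0,0,0,0,0,10.4,1]]'; python3 - <<'E'
from h import *
to((.533,.1641,.084))
E
```

```text
t: 6.58
tcp_pos: [0.5326, 0.1635, 0.0849]
ee_rot: [0.0, 0.654, 0.757, 0.0]
contact_force: [-0.0, 0.7, 0.1]
opening: 0.0002
rotvec [ 0.     0.    -0.001] shift cm [0.06 0.05 0.09] t 6.575 F [-0.02  0.7   0.08]
```

```bash
python3 -m inch '[[0,0,0,-0.3,0,0,1],[0,0,0,-0.6,0,0,1],[0,0,0,-0.8,0,-0.1,1],[0,0,0,-1.2,0,-0.4,1],[0,0,0,-1.55,0,-0.65,1],[0,0,0,-1.95,0,-0.9,1],[0,0,0,-2.35,0,-1.1,1],[0,0,0,-2.8,0,-1.3,1]]'; python3 - <<'E'
from h import *
w=read_camera("wrist");cv2.imwrite("pics/w6.png",w[:,:,::-1])
s=read_camera("scene");cv2.imwrite("pics/s6.png",cv2.resize(s[170:350,200:410],None,fx=3,fy=3,interpolation=cv2.INTER_CUBIC)[:,:,::-1])
E
```

```text
t: 7.58
tcp_pos: [0.5365, 0.1357, 0.0979]
ee_rot: [0.0, 0.654, 0.757, 0.0]
contact_force: [-0.3, -0.3, 0.1]
opening: 0.0005
```

View pics/w6.png

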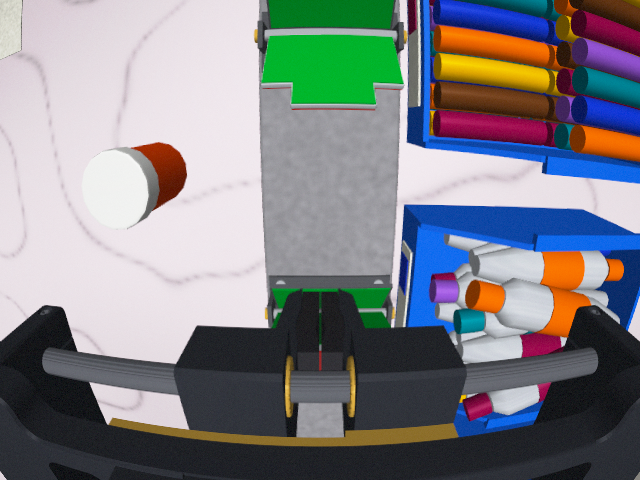

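The green underside is up at (330,295), as with the first tag. I'll finish the arc.

```bash
python3 -m inch '[[0,0,0,-0.5,0,-0.15,1],[0,0,0,-1.0,0,-0.25,1],[0,0,0,-1.5,0,-0.25,1],[0,0,0,-2.0,0,-0.2,1],[0,0,0,-2.5,0,-0.1,1],[0,0,0,-2.9,0,-0.1,1],[0,0,0,-2.9,0,-1.5,1],[0,0,0,-2.9,0,-5,1],[0,0,0,-2.9,0,-10,1],[0,0,0,-2.9,0,-12,1]]'; python3 -m inch '[[0,0,0,-4,0,-3,1],[0,0,0,-9,-3,-6,1],[0,0,0,-14,-6,-6,1],[0,0,0,-19,-9,-6,1],[0,0,0,-24,-12,-6,1],[0,0,0,-27,-14,-6,1],[0,0,0,-27,-14,-6,1],[0,0,0,-27,-14,-6,1]]'; python3 - <<'E'
from h import *
s=read_camera("scene");cv2.imwrite("pics/s7.png",cv2.resize(s[150:350,170:410],None,fx=3,fy=3,interpolation=cv2.INTER_CUBIC)[:,:,::-1])
cv2.imwrite("pics/t7.png",read_camera("top")[:,:,::-1])
E
```

```text
t: 8.93
tcp_pos: [0.5414, 0.1075, 0.2217]
ee_rot: [0.002, 0.654, 0.757, 0.002]
contact_force: [0.2, 0.1, -0.9]
opening: 0.0004
t: 9.93
tcp_pos: [0.4417, -0.1795, 0.2783]
ee_rot: [0.0, 0.654, 0.757, 0.0]
contact_force: [0.5, 0.3, 0.1]
opening: 0.0003
```

View pics/s7.png

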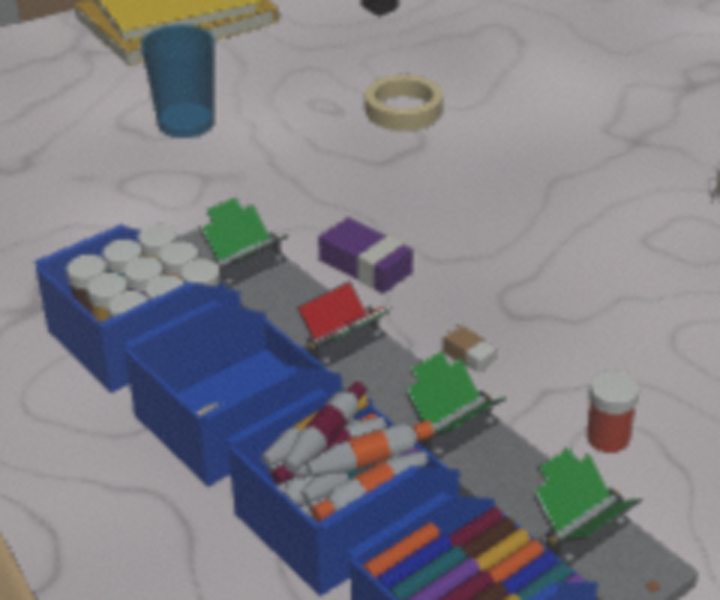

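View pics/t7.png

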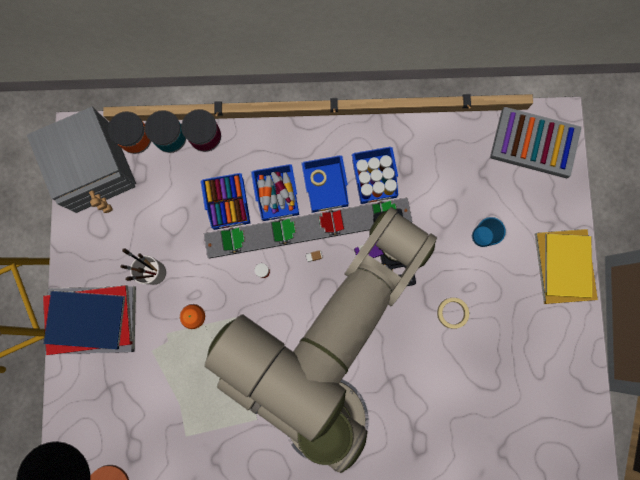

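The scene view shows green on jars (235,230), tubes (445,390) and pastels (570,490), and red on tape (335,310). In the top view, the jar (261,270), eraser (314,256), orange (192,316), tumbler (488,232) and tape roll (453,313) are where they started.

```bash
python3 -c "
from station import *
print(job_done())"
```

```text
the job is handed in; nothing more can be done
None
```

I pushed over the two wrong tags, in front of the jars and tubes bins, from red to green. I used the closed fingertips, moving each tab in an arc about its pin. The tape tag (red) and the pastels tag (green) were already right, so I left them alone.

In the last scene picture, pastels, tubes and jars show green and tape shows red, and each leaf appears to lie on its wing. I judged that by eye and did not measure the leaf angles.

The contact force stayed under about 1 N at every reading, and the arm was clear of everything when I handed in at about 10 s. The loose things appear where they were at the start. The marker box was partly hidden by the arm in the last top view, but it looked unmoved in the scene view. I did not crop the brush pot into that last scene picture, but it looked unmoved in the top view. No check failed or disagreed.

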